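Find the weak spring and flag it

ROBOT

A 6-joint arm with a two-finger parallel gripper is mounted at the origin on a cart in front of the work surface, level with it; the furniture and walls round the work are solid. World frame = base frame: x ahead of the robot, y to its left, z up, the work surface at z = 0. Lengths are in m, angles in degrees, forces in N, time in s.
With the tool pointing down it reaches from about 0.4 to 0.825 m from the base axis. Payload 7 kg.
Tool frame: the origin (TCP) lies at the very end of the fingers, on their centre line; the grasp point (between the pads) lies 19 mm behind it (ctrl.pinch_z is the distance from the TCP to the grasp point, in m); z points along the fingers, x is the direction in which the jaws open and shut, and the axes are right-handed (so a half turn about z gives the same grasp; the last joint's range is limited). The gripper opens to 88 mm and grips with 3 to 60 N. Pads are 19 mm wide; open, the fingers measure 130 mm over their backs; the gripper's body (78 mm by 193 mm) begins 47 mm behind the grasp point.
Start: joints at [86.866, 20.546, 0.682, 0, -70.136, -16.507], TCP at [0.227, 0.636, 0.227] pointing down, gripper open.
Joint ranges: [-176.03, 176.03], [-82.01, 121.73], [-58.28, 71.71], [-173.87, 95.51], [-174.79, -0.11], [-173.66, 173.66]. Speed limits (degrees/s): [136.94, 136.94, 172.46, 180, 180, 180].

INTERFACE

Orientations are given as [roll, pitch, yaw] about the fixed x, y, z axes, in that order (R = Rz(yaw) Ry(pitch) Rx(roll)).
In Python, from plant import ctrl gives the robot as it stands.
- The arm moves only by the tool carry_out, never from a script. Its argument "increments" is a list of rows, each a list of 7 numbers: the turn, a rotation vector about the world's x, y, z in degrees, then the shift along the world's x, y, z in mm, then the closure, from 0 (fully open) to 1 (shut). In form: [[ax, ay, az, dx, dy, dz, grip], ...]. A call has 1 to 20 rows; each row is the pose to reach, as a shift and turn from the pose commanded when the call began; what a row does not reach only later rows make up. A row lasts 1/8 s, in which the tool goes at most 62.5 mm and 10.7 degrees, less where a joint would pass 70% of its speed; a pose out of reach is approached as far as the arm can. A call with a gripper value outside its range is refused whole. The fingers move at their own pace and stop on an object; the grip force is fixed at half the most. Time passes only in rows, so rows that repeat a pose let the fingers close. It gives the time, the measured TCP pose, the force and the opening at its end, in the units of the state.
- ctrl.get_obs(): the state, without advancing time (a new reading comes with each control period).
- ctrl.snapshot(name): name is "scene" or "top"; returns a dict with "pixels" (420x560x3 uint8, blue, green, red), "intrinsics" (3x3 intrinsics, pixels), "dist" ([k1, k2, p1, p2, k3] as OpenCV has them; the pictures are not rectified), "rvec" (rotation vector, rad) and "tvec" (3), from world to camera coordinates, as OpenCV has them. Camera axes: x right, y down, z forward; pixel columns grow to the right and rows downward; lengths in m; the calibration is good to about 2 mm. A picture is of the moment at which its call begins. There is no depth.
- ctrl.close_job(): hands the job in, once; it reports no verdict.
Trained networks look in a picture, given as the dict that the camera call returned (one of the last four; its "shot" number tells which), for a name from the list of things; names that differ only in an ending like _2 or _b are one class to them, and where a whole thing is asked for, a point or a joint stands for the part that bears it (a point fixed in the world has none). Each returns a list of dicts, best first, with "confidence" (0 to 1); they miss things now and then, are a little off and sometimes report something else, mostly with a low value. They report only what shows in the picture. A call takes as long as a camera call.
- ctrl.search_frame(picture, label): "centre" ([x, y, z] in m, in world coordinates, good to about 4 mm: the middle of the surface that is visible of it).
- ctrl.outline_of(picture, label): "pixels" (420x560 bool, what is visible of it).
The state is a dict: "clock": time; "joint_pos": joint angles; "qvel": joint speeds; "tau": joint torques, N m; "tool_pos": TCP position; "orientation": TCP orientation; "force": force on the tool from outside, world axes, zero at the start; "moment": the same for the moment, N m; "opening": finger opening in m.
Only numpy, scipy, OpenCV 4.12 (cv2) and the standard library are available. Lean on these libraries where they do the work, as an engineer would, in place of code of your own. Each camera call takes 0.05 s, during which the arm holds its last target. There are 200 camera calls.

TASK

The three sprung rest pads of the leak tester are on the bench for checking, and one spring has gone weak. With the fingertips press each round pad in turn, from left to right as the robot sees them, about halfway down to feel its spring and let it come back up; then push the flat tag of the softest one fully down and leave the other two tags up. Grip and lift nothing, press without slamming, and leave the other things on the bench where they are.

Things in the scene. Friction and masses are not known exactly. Their poses are not given: they have to be found in the camera images.
- unit_left: the left (left is +y) of three like-looking sprung rest units fixed to the bench: grey base plate 130 (x) x 64 (y) x 14 mm. Origin: centre of its underside; x runs from its tag (-x, robot side) to its pad. About 150 mm apart in y, yaw up to 0.3 rad. Which one is weak varies and cannot be seen: in the sound ones a hidden inner spring also bears on the pad, even at rest; the weak one lacks it
- pad_left_top (a point): centre of the top face of that unit's sprung pad: a round black rubber disc, 40 mm across and 8 mm thick, on a coil spring, 22 mm to +x of the unit's origin; its top is 68 mm above the bench when free. z up; moves with the pad
- pad_left (a joint): how far that pad is pressed down (m): 0 free, 0.020 on its stop. The spring pushes it back up. Every pad starts to yield at 2 to 3 N; pressed 10 mm, the three differ by several newtons: one needs about 4 N, the others about 8.5 N and 13 N (on the stop about 6, 14 and 23 N)
- tag_left_top (a point): centre of the top face of that unit's tag: a flat steel T-shaped plunger, head 20 (x) x 30 (y) x 6 mm, standing in an aluminium guide block, 48 mm to -x of the unit's origin (70 mm from the pad's centre); its top is 80 mm above the bench when up, 64 mm when fully down. z up; moves with the tag
- tag_left (a joint): how far that tag is pushed down (m): 0 up (start), 0.016 fully down. It moves straight down against a friction of about 5 N and stays where it is left
- unit_middle: the middle (left is +y) of three like-looking sprung rest units fixed to the bench: grey base plate 130 (x) x 64 (y) x 14 mm. Origin: centre of its underside; x runs from its tag (-x, robot side) to its pad. About 150 mm apart in y, yaw up to 0.3 rad. Which one is weak varies and cannot be seen: in the sound ones a hidden inner spring also bears on the pad, even at rest; the weak one lacks it
- pad_middle_top (a point): centre of the top face of that unit's sprung pad: a round black rubber disc, 40 mm across and 8 mm thick, on a coil spring, 22 mm to +x of the unit's origin; its top is 68 mm above the bench when free. z up; moves with the pad
- pad_middle (a joint): how far that pad is pressed down (m): 0 free, 0.020 on its stop. The spring pushes it back up. Every pad starts to yield at 2 to 3 N; pressed 10 mm, the three differ by several newtons: one needs about 4 N, the others about 8.5 N and 13 N (on the stop about 6, 14 and 23 N)
- tag_middle_top (a point): centre of the top face of that unit's tag: a flat steel T-shaped plunger, head 20 (x) x 30 (y) x 6 mm, standing in an aluminium guide block, 48 mm to -x of the unit's origin (70 mm from the pad's centre); its top is 80 mm above the bench when up, 64 mm when fully down. z up; moves with the tag
- tag_middle (a joint): how far that tag is pushed down (m): 0 up (start), 0.016 fully down. It moves straight down against a friction of about 5 N and stays where it is left
- unit_right: the right (left is +y) of three like-looking sprung rest units fixed to the bench: grey base plate 130 (x) x 64 (y) x 14 mm. Origin: centre of its underside; x runs from its tag (-x, robot side) to its pad. About 150 mm apart in y, yaw up to 0.3 rad. Which one is weak varies and cannot be seen: in the sound ones a hidden inner spring also bears on the pad, even at rest; the weak one lacks it
- pad_right_top (a point): centre of the top face of that unit's sprung pad: a round black rubber disc, 40 mm across and 8 mm thick, on a coil spring, 22 mm to +x of the unit's origin; its top is 68 mm above the bench when free. z up; moves with the pad
- pad_right (a joint): how far that pad is pressed down (m): 0 free, 0.020 on its stop. The spring pushes it back up. Every pad starts to yield at 2 to 3 N; pressed 10 mm, the three differ by several newtons: one needs about 4 N, the others about 8.5 N and 13 N (on the stop about 6, 14 and 23 N)
- tag_right_top (a point): centre of the top face of that unit's tag: a flat steel T-shaped plunger, head 20 (x) x 30 (y) x 6 mm, standing in an aluminium guide block, 48 mm to -x of the unit's origin (70 mm from the pad's centre); its top is 80 mm above the bench when up, 64 mm when fully down. z up; moves with the tag
- tag_right (a joint): how far that tag is pushed down (m): 0 up (start), 0.016 fully down. It moves straight down against a friction of about 5 N and stays where it is left
- grease_tin: bystander: round tin 72 mm across, 34 mm high, behind the units; origin at the centre of its underside
- valve_cap: bystander: round ribbed cap 44 mm across, 20 mm high, behind the units; origin at the centre of its underside
- oring_jar: bystander: jar 63 mm across, 61 mm high, behind the units; origin at the centre of its underside

How it is judged:
By the outcome, as a careful person would: the job done as asked, in the order asked, and still so for the second after the job is handed in, with the robot touching nothing.
It also fails if it takes over 48 s, if anything falls off the work surface, if the arm or the gripper's body presses on something with over 40 N, if the wrist force passes 120 N, or if a joint passes its speed limit or range.

## Working session

There is one attempt and no reset: what is moved stays moved. The work goes in short steps, Python scripts to look and compute and a tool call to move; the robot and the scene stay as the last step left them, time stands still between calls to the robot, and variables do not carry over. Pictures are saved under pics/ and viewed, about 8 in all and at most 12, crops included, and the job is handed in when it is done.

Besides the shell and the picture viewer there is one more tool, called after "Call:" as name([rows], argument=value, ...), one row to a line, values as JSON. carry_out: Moves the arm, as the interface text tells. Its arguments: {"type":"object","properties":{"increments":{"type":"array"}},"required":["increments"]}

```bash
mkdir -p pics; cat > h.py <<'E'
from plant import ctrl
import cv2, numpy as np
def px(s,p): return cv2.projectPoints(np.array(p,float).reshape(-1,3),np.array(s["rvec"]),np.array(s["tvec"]),np.array(s["intrinsics"]),np.array(s["dist"]))[0].reshape(-1,2)
E
python3 - <<'E'
from h import *
o=ctrl.get_obs(); print({k:np.round(v,3).tolist() for k,v in o.items()})
for n in ("top","scene"):
    s=ctrl.snapshot(n); cv2.imwrite(f"pics/{n}1.png",s["pixels"])
    for l in ["pad_%s_top","tag_%s_top","unit_%s"]:
        for w in ("left","middle","right"):
            print(n,l%w,[(np.round(d["centre"],4).tolist(),round(d["confidence"],2)) for d in ctrl.search_frame(s,l%w)][:3])
E
```

```text
{'clock': 0.0, 'joint_pos': [86.868, 20.593, 0.633, -0.019, -70.137, -16.507], 'qvel': [0.042, 0.004, -0.073, 0.058, 0.004, -0.142], 'tau': [0.003, -58.271, 29.306, 6.997, 0.007, -0.0], 'tool_pos': [0.227, 0.635, 0.226], 'orientation': [-179.989, -0.098, -109.645], 'force': [-0.626, 0.855, 0.527], 'moment': [0.007, -0.006, -0.037], 'opening': 0.088}
top pad_left_top [([0.5607, 0.1294, 0.0707], 0.61)]
top pad_middle_top [([0.7147, -0.1969, 0.0604], 0.72), ([0.53, -0.0556, 0.0674], 0.65), ([0.501, -0.1981, 0.0138], 0.42)]
top pad_right_top [([0.5248, -0.2025, 0.0677], 0.83)]
top tag_left_top []
top tag_middle_top []
top tag_right_top [([0.4561, -0.0632, 0.0785], 0.75), ([0.4566, -0.2148, 0.0776], 0.66)]
top unit_left [([0.5377, 0.1224, 0.0103], 0.91)]
top unit_middle [([0.5076, -0.0515, 0.0173], 0.67), ([0.5204, -0.1993, 0.0684], 0.41)]
top unit_right [([0.4981, -0.1964, 0.0126], 0.74)]
scene pad_left_top [([0.5599, 0.126, 0.069], 0.81), ([0.5189, -0.2057, 0.0713], 0.16)]
scene pad_middle_top [([0.5214, -0.0583, 0.0688], 0.8)]
scene pad_right_top [([0.5203, -0.2045, 0.0684], 0.98)]
scene tag_left_top [([0.493, 0.1108, 0.0821], 0.47)]
scene tag_middle_top [([0.4562, -0.0629, 0.0802], 0.77)]
scene tag_right_top [([0.454, -0.2145, 0.0818], 0.71), ([0.4926, 0.1093, 0.0757], 0.69)]
scene unit_left [([0.5344, 0.1127, 0.0229], 0.81), ([0.703, 0.1451, 0.0348], 0.4)]
scene unit_middle [([0.4967, -0.2168, 0.0207], 0.65), ([0.4993, -0.0667, 0.0195], 0.61)]
scene unit_right [([0.4983, -0.2158, 0.0197], 0.63)]
```

View overlay.

```bash
python3 - <<'E'
from h import *
P=[(.5605,.128,.068),(.5257,-.057,.068),(.5225,-.2035,.068),(.4928,.110,.08),(.456,-.063,.08),(.4545,-.2147,.08)]
ims=[]
for n,(r0,r1,c0,c1) in (("top",(0,420,0,560)),("scene",(0,420,0,560))):
    s=ctrl.snapshot(n); im=s["pixels"].copy()
    q=px(s,P)
    print(n,q.round(0).tolist())
    for i,p in enumerate(P):
        t=np.linspace(0,2*np.pi,40)
        if i<3: ring=np.c_[p[0]+.02*np.cos(t),p[1]+.02*np.sin(t),0*t+p[2]]
        else:
            a=np.array(P[i-3])[:2]-np.array(p)[:2]; a/=np.linalg.norm(a); b=np.array([-a[1],a[0]])
            ring=np.array([[*(np.array(p)[:2]+u*.01*a+v*.015*b),p[2]] for u,v in((1,1),(1,-1),(-1,-1),(-1,1))])
        cv2.polylines(im,[(px(s,ring)*16).astype(np.int32)],True,(0,255,0),1,cv2.LINE_AA,4)
    x0,y0=np.maximum(q.min(0)-70,0).astype(int); x1,y1=(q.max(0)+70).astype(int)
    c=im[y0:y1,x0:x1]; f=min(800/c.shape[1],600/c.shape[0]); print(x0,y0,f)
    cv2.imwrite(f"pics/{n}2.png",cv2.resize(c,None,fx=f,fy=f,interpolation=cv2.INTER_CUBIC))
E
```

```text
top [[202.0, 214.0], [287.0, 229.0], [353.0, 230.0], [209.0, 244.0], [290.0, 261.0], [360.0, 260.0]]
132 143 2.6936026936026938
scene [[231.0, 170.0], [272.0, 230.0], [325.0, 283.0], [208.0, 184.0], [243.0, 246.0], [299.0, 306.0]]
138 100 2.1818181818181817
```

View pics/top2.png

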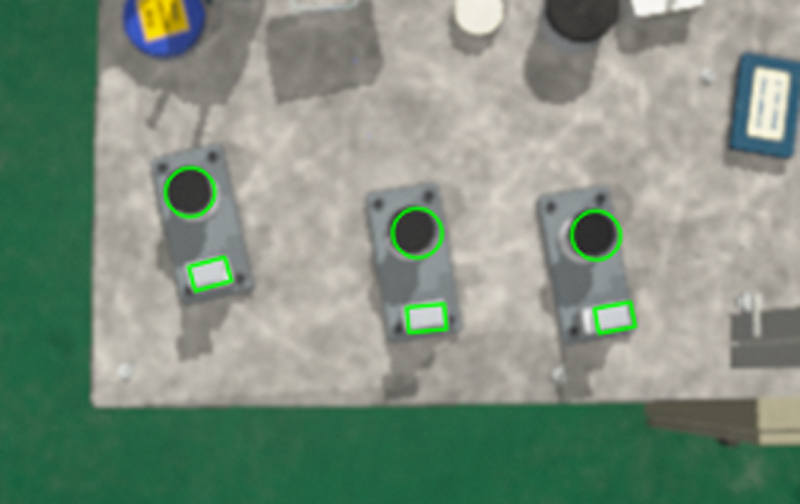

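View pics/scene2.png

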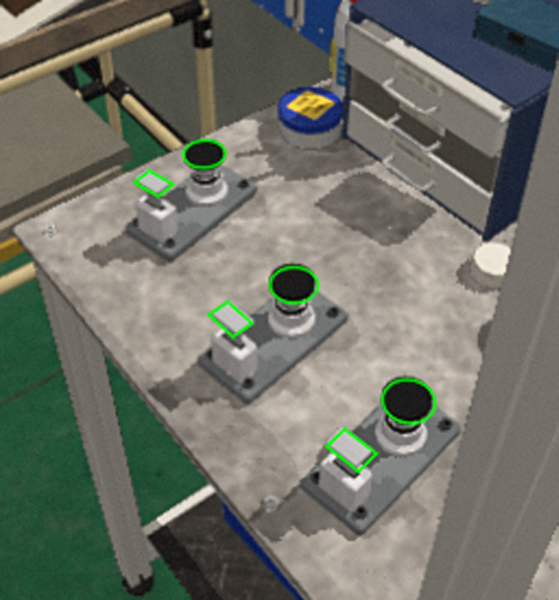

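View pics/scene1.png

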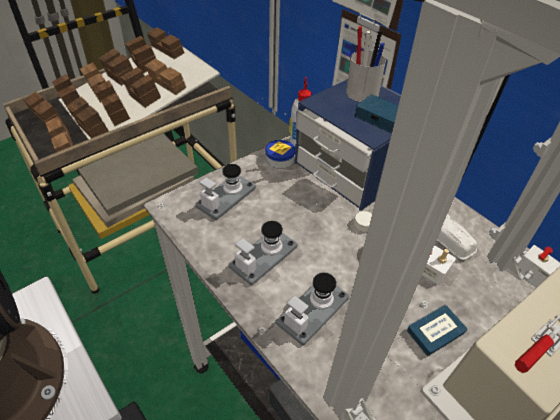

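View pics/top1.png

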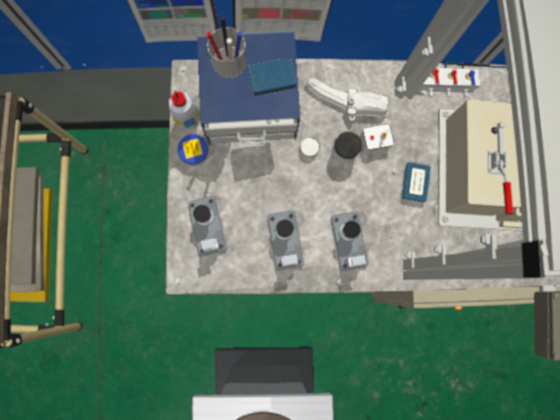

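```bash
python3 - <<'E'
from h import *
S={n:ctrl.snapshot(n) for n in("top","scene")}
def ray(s,p):
    K,d=np.array(s["intrinsics"]),np.array(s["dist"]);R=cv2.Rodrigues(np.array(s["rvec"]))[0]
    u=cv2.undistortPoints(np.array([[p]],float),K,d)[0,0]
    c=-R.T@np.array(s["tvec"]).ravel(); v=R.T@np.array([*u,1]); return c,v
def onz(n,p,z):
    c,v=ray(S[n],p); return (c+v*(z-c[2])/v[2]).round(3).tolist()
def tri(a,b):
    c1,v1=ray(S["top"],a);c2,v2=ray(S["scene"],b)
    t=np.linalg.lstsq(np.c_[v1,-v2],c2-c1,rcond=None)[0]; A=c1+t[0]*v1;B=c2+t[1]*v2
    return A.round(3),B.round(3)
for n in S: print(n,"cam",ray(S[n],(280,210))[0].round(2))
print("rack -x corner",tri((8,340),(42,172)),"+x corner",tri((12,97),(233,100)), "lower rail",tri((62,325),(75,245)))
print("post foot top",onz("top",(404,257),0),onz("top",(404,278),0),"scene",onz("scene",(328,405),0),onz("scene",(372,405),0),onz("scene",(350,410),0))
print("cabinet corner near units", onz("top",(203,137),0),onz("top",(297,137),0), "scene low",onz("scene",(298,168),0))
E
```

```text
top cam [ 0.41 -0.01  1.2 ]
scene cam [ 0.19 -0.47  0.68]
rack -x corner (array([ 0.252,  0.684, -0.158]), array([ 0.249,  0.685, -0.157])) +x corner (array([ 0.955,  0.747, -0.219]), array([ 0.966,  0.74 , -0.218])) lower rail (array([ 0.271,  0.653, -0.47 ]), array([ 0.245,  0.659, -0.466]))
post foot top [0.464, -0.335, 0.0] [0.415, -0.333, 0.0] scene [0.411, -0.342, 0.0] [0.464, -0.385, 0.0] [0.432, -0.369, 0.0]
cabinet corner near units [0.755, 0.137, 0.0] [0.753, -0.088, 0.0] scene low [0.732, 0.106, 0.0]
```

Call:
carry_out([
  [0, 0, -2, 10, -15, 0, 1],
  [0, 0, -6, 30, -46, 0, 1],
  [0, 0, -12, 57, -86, 0, 1],
  [0, 0, -18, 87, -132, 0, 1],
  [0, 0, -25, 120, -183, 0, 1],
  [0, 0, -32, 153, -234, 0, 1],
  [0, 0, -39, 187, -284, -5, 1],
  [0, 0, -46, 220, -335, -15, 1],
  [0, 0, -53, 253, -386, -35, 1],
  [0, 0, -60, 283, -432, -60, 1],
  [0, 0, -64, 307, -467, -80, 1],
  [0, 0, -68, 323, -493, -95, 1],
  [0, 0, -70, 333, -508, -105, 1],
  [0, 0, -70, 333, -508, -110, 1],
  [0, 0, -70, 333, -508, -110, 1],
  [0, 0, -70, 333, -508, -110, 1],
])

```text
clock: 3.2
tool_pos: [0.5599, 0.1286, 0.1172]
orientation: [180.0, 0.1, -179.6]
force: [-0.2, 0.0, -0.1]
opening: 0.0006
```

Call:
carry_out([
  [0, 0, 0, 0, 0, -12, 1],
  [0, 0, 0, 0, 0, -26, 1],
  [0, 0, 0, 0, 0, -36, 1],
  [0, 0, 0, 0, 0, -42, 1],
  [0, 0, 0, 0, 0, -45, 1],
  [0, 0, 0, 0, 0, -47, 1],
  [0, 0, 0, 0, 0, -49, 1],
  [0, 0, 0, 0, 0, -51, 1],
  [0, 0, 0, 0, 0, -53, 1],
  [0, 0, 0, 0, 0, -55, 1],
  [0, 0, 0, 0, 0, -57, 1],
  [0, 0, 0, 0, 0, -58, 1],
  [0, 0, 0, 0, 0, -59, 1],
  [0, 0, 0, 0, 0, -59, 1],
  [0, 0, 0, 0, 0, -59, 1],
  [0, 0, 0, 0, 0, -59, 1],
])

```text
clock: 5.2
tool_pos: [0.5601, 0.1277, 0.0577]
orientation: [180.0, 0.0, -179.6]
force: [0.8, -0.6, 3.6]
opening: 0.0003
```

```bash
python3 - <<'E'
from h import *
o=ctrl.get_obs(); print({k:np.round(o[k],4).tolist() for k in("clock","tool_pos","force","moment")})
for n in("scene",):
    s=ctrl.snapshot(n); cv2.imwrite(f"pics/{n}3.png",cv2.resize(s["pixels"][100:330,140:370],None,fx=2.5,fy=2.5))
F=[]
for i in range(5):
    ctrl.snapshot("top"); F.append(ctrl.get_obs()["force"][2])
print(np.round(F,2))
E
```

```text
{'clock': 5.2, 'tool_pos': [0.5601, 0.1277, 0.0577], 'force': [0.8328, -0.56, 3.6197], 'moment': [-0.0245, -0.3068, 0.0168]}
[3.66 3.41 5.37 3.93 3.94]
```

View pics/scene3.png

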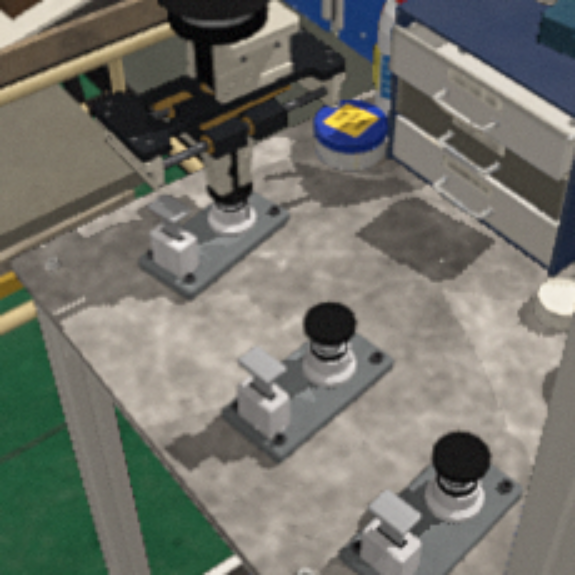

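Call:
carry_out([
  [0, 0, 0, 0, 0, 2, 1],
  [0, 0, 0, 0, 0, 5, 1],
  [0, 0, 0, 0, 0, 9, 1],
  [0, 0, 0, 0, 0, 16, 1],
  [0, 0, 0, 0, 0, 30, 1],
  [0, 0, 0, 0, 0, 45, 1],
  [0, 0, 0, -3, -15, 57, 1],
  [0, 0, 0, -8, -43, 60, 1],
  [0, 0, 0, -15, -80, 60, 1],
  [0, 0, 0, -22, -118, 60, 1],
  [0, 0, 0, -28, -152, 60, 1],
  [0, 0, 0, -32, -174, 60, 1],
  [0, 0, 0, -34, -185, 58, 1],
  [0, 0, 0, -34, -185, 50, 1],
  [0, 0, 0, -34, -185, 40, 1],
  [0, 0, 0, -34, -185, 30, 1],
  [0, 0, 0, -34, -185, 20, 1],
  [0, 0, 0, -34, -185, 17, 1],
  [0, 0, 0, -34, -185, 17, 1],
  [0, 0, 0, -34, -185, 17, 1],
])

```text
clock: 8.0
tool_pos: [0.5262, -0.0572, 0.0748]
orientation: [180.0, 0.0, -179.6]
force: [-0.1, 1.1, 0.5]
opening: 0.0006
```

Call:
carry_out([
  [0, 0, 0, 0, 0, -2, 1],
  [0, 0, 0, 0, 0, -4, 1],
  [0, 0, 0, 0, 0, -6, 1],
  [0, 0, 0, 0, 0, -8, 1],
  [0, 0, 0, 0, 0, -10, 1],
  [0, 0, 0, 0, 0, -12, 1],
  [0, 0, 0, 0, 0, -14, 1],
  [0, 0, 0, 0, 0, -16, 1],
  [0, 0, 0, 0, 0, -17, 1],
  [0, 0, 0, 0, 0, -17, 1],
  [0, 0, 0, 0, 0, -17, 1],
  [0, 0, 0, 0, 0, -17, 1],
])

```text
clock: 9.5
tool_pos: [0.5259, -0.0573, 0.0581]
orientation: [-180.0, 0.0, -179.6]
force: [-3.4, 1.5, 8.5]
opening: 0.0007
```

```bash
python3 - <<'E'
from h import *
s=ctrl.snapshot("scene"); cv2.imwrite("pics/scene4.png",cv2.resize(s["pixels"][100:330,140:370],None,fx=2.5,fy=2.5))
F=[]
for i in range(5):
    ctrl.snapshot("top"); F.append(ctrl.get_obs()["force"][2])
print(np.round(F,2),ctrl.get_obs()["tool_pos"])
E
```

```text
[8.43 8.64 8.72 9.64 8.58] [ 0.52591784 -0.0573278   0.05806049]
```

View pics/scene4.png

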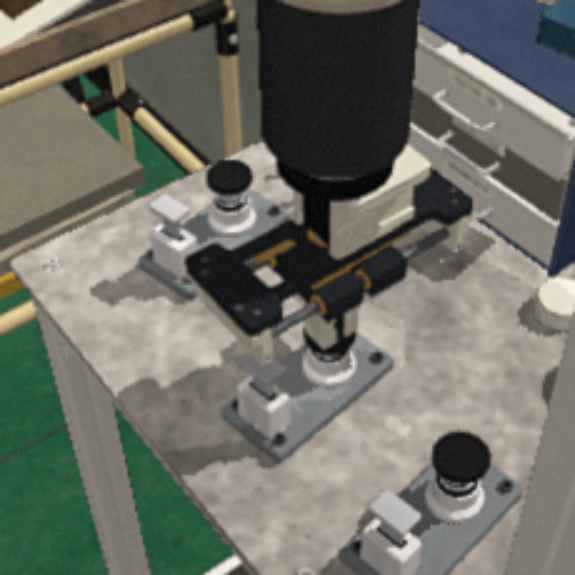

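Call:
carry_out([
  [0, 0, 0, 0, 0, 2, 1],
  [0, 0, 0, 0, 0, 5, 1],
  [0, 0, 0, 0, 0, 9, 1],
  [0, 0, 0, 0, 0, 16, 1],
  [0, 0, 0, 0, 0, 30, 1],
  [0, 0, 0, 0, 0, 45, 1],
  [0, 0, 0, 0, -12, 57, 1],
  [0, 0, 0, -1, -34, 60, 1],
  [0, 0, 0, -2, -63, 60, 1],
  [0, 0, 0, -2, -93, 60, 1],
  [0, 0, 0, -3, -120, 60, 1],
  [0, 0, 0, -3, -138, 60, 1],
  [0, 0, 0, -3, -146, 58, 1],
  [0, 0, 0, -3, -146, 50, 1],
  [0, 0, 0, -3, -146, 40, 1],
  [0, 0, 0, -3, -146, 30, 1],
  [0, 0, 0, -3, -146, 20, 1],
  [0, 0, 0, -3, -146, 17, 1],
  [0, 0, 0, -3, -146, 17, 1],
  [0, 0, 0, -3, -146, 17, 1],
])

```text
clock: 12.3
tool_pos: [0.5232, -0.2033, 0.0749]
orientation: [-180.0, 0.0, -179.6]
force: [0.7, -0.1, -0.0]
opening: 0.0006
```

Call:
carry_out([
  [0, 0, 0, 0, 0, -2, 1],
  [0, 0, 0, 0, 0, -4, 1],
  [0, 0, 0, 0, 0, -6, 1],
  [0, 0, 0, 0, 0, -8, 1],
  [0, 0, 0, 0, 0, -10, 1],
  [0, 0, 0, 0, 0, -12, 1],
  [0, 0, 0, 0, 0, -14, 1],
  [0, 0, 0, 0, 0, -16, 1],
  [0, 0, 0, 0, 0, -17, 1],
  [0, 0, 0, 0, 0, -17, 1],
  [0, 0, 0, 0, 0, -17, 1],
  [0, 0, 0, 0, 0, -17, 1],
])

```text
clock: 13.8
tool_pos: [0.5229, -0.2034, 0.0586]
orientation: [-180.0, 0.0, -179.6]
force: [-3.6, 3.3, 12.7]
opening: 0.0003
```

```bash
python3 - <<'E'
from h import *
s=ctrl.snapshot("scene"); cv2.imwrite("pics/scene5.png",cv2.resize(s["pixels"][100:330,140:370],None,fx=2.5,fy=2.5))
F=[]
for i in range(5):
    ctrl.snapshot("top"); F.append(ctrl.get_obs()["force"][2])
print(np.round(F,2),ctrl.get_obs()["tool_pos"])
E
```

```text
[12.45 13.17 12.58 12.28 12.29] [ 0.52291945 -0.20336609  0.05863703]
```

View pics/scene5.png

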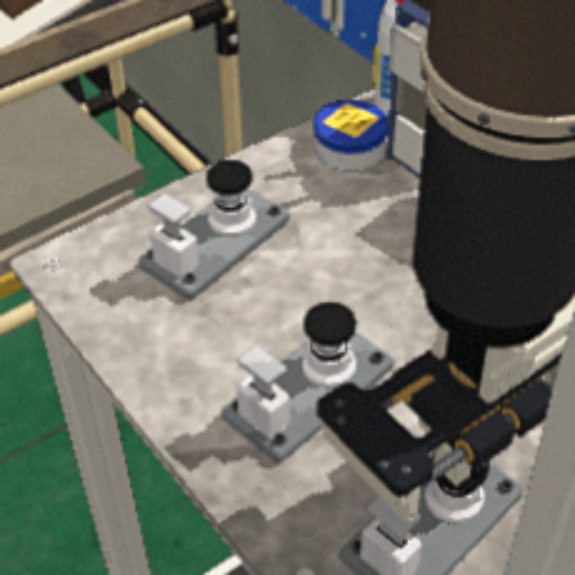

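Call:
carry_out([
  [0, 0, 0, 0, 0, 2, 1],
  [0, 0, 0, 0, 0, 5, 1],
  [0, 0, 0, 0, 0, 9, 1],
  [0, 0, 0, 0, 0, 16, 1],
  [0, 0, 0, 0, 0, 30, 1],
  [0, 0, 0, 0, 0, 48, 1],
  [0, 0, 0, -1, 10, 62, 1],
  [0, 0, 0, -3, 35, 66, 1],
  [0, 0, 0, -8, 75, 66, 1],
  [0, 0, 0, -12, 120, 66, 1],
  [0, 0, 0, -16, 165, 66, 1],
  [0, 0, 0, -20, 210, 66, 1],
  [0, 0, 0, -24, 250, 66, 1],
  [0, 0, 0, -27, 283, 66, 1],
  [0, 0, 0, -29, 304, 62, 1],
  [0, 0, 0, -30, 313, 55, 1],
  [0, 0, 0, -30, 313, 45, 1],
  [0, 0, 0, -30, 313, 35, 1],
  [0, 0, 0, -30, 313, 32, 1],
  [0, 0, 0, -30, 313, 32, 1],
])

```text
clock: 16.6
tool_pos: [0.4928, 0.109, 0.0892]
orientation: [-180.0, -0.0, -179.7]
force: [-0.6, -0.3, -0.5]
opening: 0.0005
```

```bash
python3 - <<'E'
from h import *
s=ctrl.snapshot("scene"); cv2.imwrite("pics/scene6.png",cv2.resize(s["pixels"][100:330,140:370],None,fx=2.5,fy=2.5))
print(ctrl.get_obs()["tool_pos"])
E
```

```text
[0.49301576 0.10927291 0.08952609]
```

View pics/scene6.png

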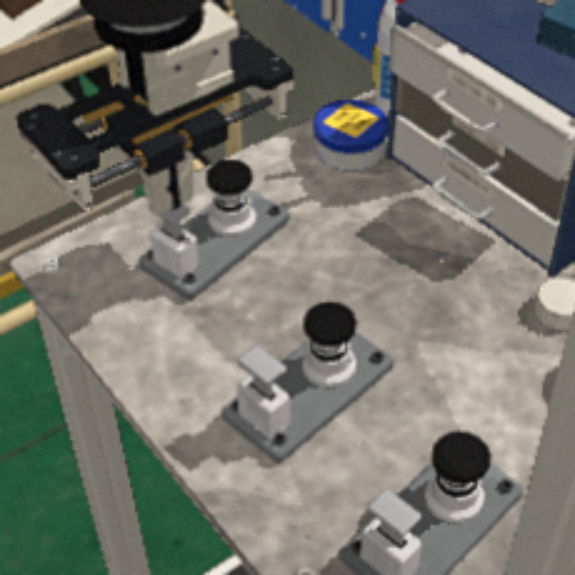

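Call:
carry_out([
  [0, 0, 0, 0, 0, -3, 1],
  [0, 0, 0, 0, 0, -6, 1],
  [0, 0, 0, 0, 0, -8, 1],
  [0, 0, 0, 0, 0, -10, 1],
  [0, 0, 0, 0, 0, -12, 1],
  [0, 0, 0, 0, 0, -14, 1],
  [0, 0, 0, 0, 0, -16, 1],
  [0, 0, 0, 0, 0, -18, 1],
  [0, 0, 0, 0, 0, -20, 1],
  [0, 0, 0, 0, 0, -22, 1],
  [0, 0, 0, 0, 0, -24, 1],
  [0, 0, 0, 0, 0, -25, 1],
  [0, 0, 0, 0, 0, -26, 1],
  [0, 0, 0, 0, 0, -26, 1],
  [0, 0, 0, 0, 0, -26, 1],
])

```text
clock: 18.52
tool_pos: [0.4929, 0.1097, 0.0642]
orientation: [-180.0, 0.0, -179.6]
force: [-4.5, -0.2, 12.7]
opening: 0.0002
```

Call:
carry_out([
  [0, 0, 0, 0, 0, -0.5, 1],
  [0, 0, 0, 0, 0, -1, 1],
  [0, 0, 0, 0, 0, -1.5, 1],
  [0, 0, 0, 0, 0, -1.5, 1],
  [0, 0, 0, 0, 0, -1.5, 1],
])

```text
clock: 19.15
tool_pos: [0.493, 0.1097, 0.064]
orientation: [180.0, 0.1, -179.6]
force: [-10.9, -0.6, 28.0]
opening: 0.0007
```

On its stop (force rises, z does not). Retreat.

Call:
carry_out([
  [0, 0, 0, 0, 0, 1, 1],
  [0, 0, 0, 0, 0, 3, 1],
  [0, 0, 0, 0, 0, 8, 1],
  [0, 0, 0, 0, 0, 20, 1],
  [0, 0, 0, 0, 0, 45, 1],
  [0, 0, 0, 0, 0, 80, 1],
  [0, 0, 0, 0, 0, 120, 1],
  [0, 0, 0, 0, 0, 150, 1],
  [0, 0, 0, 0, 0, 160, 1],
  [0, 0, 0, 0, 0, 160, 1],
])

```text
clock: 20.4
tool_pos: [0.493, 0.1098, 0.2225]
orientation: [180.0, 0.1, -179.6]
force: [0.1, -0.5, -0.4]
opening: 0.0003
```

```bash
python3 - <<'E'
from h import *
s=ctrl.snapshot("scene"); cv2.imwrite("pics/scene7.png",cv2.resize(s["pixels"][100:330,140:370],None,fx=2.5,fy=2.5))
o=ctrl.get_obs();print(o["tool_pos"],o["force"])
for w in("left","middle","right"): print(w,[np.round(d["centre"],3).tolist() for l in("tag","pad") for d in ctrl.search_frame(s,f"{l}_{w}_top")])
E
```

```text
[0.49252922 0.1096038  0.22159045] [ 0.58216867  0.21719659 -0.2768627 ]
left [[0.49, 0.111, 0.067], [0.559, 0.126, 0.067], [0.524, -0.055, 0.07]]
middle [[0.456, -0.064, 0.08], [0.519, -0.06, 0.067], [0.524, -0.056, 0.065], [0.5, -0.215, 0.02]]
right [[0.519, -0.204, 0.069], [0.453, -0.216, 0.079], [0.52, -0.203, 0.067]]
```

View pics/scene7.png

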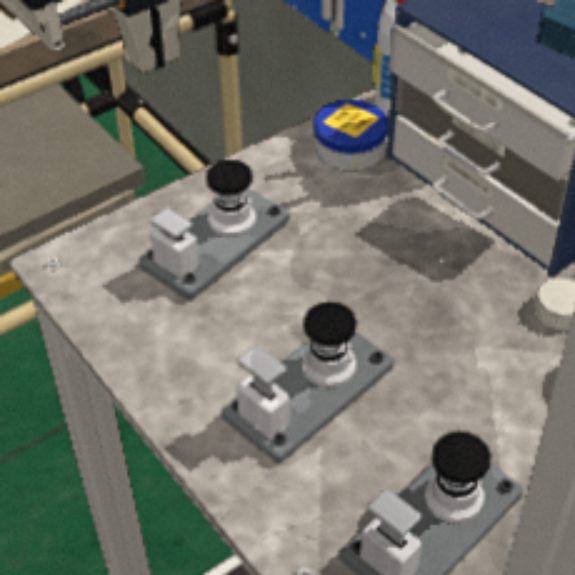

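The left tag (crop pixel 172,225) is down on its guide block. The middle and right tags (262,370 and 393,512) stand up, and all three pads are back up.

```bash
python3 -c "
from plant import ctrl
print(ctrl.close_job())"
```

```text
the job is handed in; nothing more can be done
None
```

The left unit has the weak spring. I pushed its tag fully down, left the other two tags up, and handed the job in at about 21 s on the robot clock.

- **Pad presses:** I pressed the pads left, middle, right with closed fingertips, each about 10 mm down. They took about 4 N, 8.6 N and 12.5 N, and each came back up.
- **Left tag:** It stopped with its top at z = 0.064 m. Pushing a further 1.5 mm raised the force from 13 to 28 N without moving it, so it is on its stop.
- **Last check:** After retreating to z = 0.22 m, the networks put the left tag top at 0.067 m and the other two at about 0.08 m. All pad tops read about 0.068 m. The left tag reading is 3 mm above full-down, which is within the network's roughly 4 mm error.
- **Bystanders:** The arm stayed clear of the bystanders. In the last view the grease tin and the valve cap look unmoved. I didn't measure them, and the jar was mostly outside that view.

No check failed or disagreed.

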